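# Load the steeping basket with bobbins and close it

### The job

Tip the wooden bobbins out of the aluminium weighing tray into the open clamshell steeping basket, all four of them, and stand the empty tray back upright on the scale's steel plate. Then close the basket: lower its upper half by the bar, keeping hold of it so that it does not drop shut, until the two rims meet all round. Leave the two glass jars where they stand.

Things in the scene. Friction and masses are not known exactly. Their poses are not given: they have to be found in the camera images.
- tray: open aluminium weighing tray, loose, 0.3 kg, floor 150 (x) x 116 (y) x 3 mm; side and rear (-x) walls 40 high; at the front (+x) an open lip, 41 long, slopes up 25 degrees between cheeks. Origin: centre of the underside; z up, x towards the lip. Starts on the scale, bobbins in it. A flat handle tab rises from the rear wall and leans back (away from the lip) 35 degrees from vertical
- tray_grip (a point): grip point in the handle tab (50 wide in y, 10 thick), 28 mm below its upper end, at (-102, 0, 68.5) mm in the tray frame; axes as the tray's. The tab runs straight from (-75, 0, 30) to (-118, 0, 91) mm: long direction (-0.574, 0, 0.819), flat faces look along (0.819, 0, 0.574) of the tray frame
- tray_lip (a point): middle of the lip's edge, at (112, 0, 19) mm in the tray frame; axes as the tray's
- scale: flat black digital scale, fixed to the bench, 200 (x) x 150 (y) x 30 mm high; steel weighing plate 150 x 130 mm, its top 30 mm above the bench. Origin: underside centre. The tray starts on the plate
- scale_plate (a point): centre of the top of the scale's steel plate, where the tray's underside centre belongs; 20 mm along scale +x; axes as the scale's; the tray starts with its lip towards +x
- basket: lower half of the steel clamshell basket, fixed, an open box 140 (x) x 220 (y) x 70 mm high, walls 4 mm. Origin: underside centre, z up; the hinge runs along y on the top of its +x wall, the bar side is -x
- basket_hinge (a point): middle of the hinge line: (70, 0, 70) mm in the basket frame
- lid (a joint): angle of the basket's upper half (an upside-down open box 45 mm deep with a barred top, 0.32 kg) about the hinge, rad: 0 = closed, rims together; grows as it opens upwards and away to 1.85. It stays put when standing wide open, but falls shut under its own weight below about 1.2
- lid_bar (a point): middle of the round steel bar (12 mm thick, 100 long, parallel to the hinge, a bracket at each end) on the upper half's free edge: 185 mm from the hinge along the upper half, 20 mm above its rim plane, 39 mm clear of the edge wall for a finger; axes are the upper half's (y along the bar)
- bobbin0: one of four alike plain wooden bobbins, loose, 62 mm long (x), square ends 30 x 30 mm, 22 mm round waist, about 30 g; origin at its centre
- bobbin1: one of four alike plain wooden bobbins, loose, 62 mm long (x), square ends 30 x 30 mm, 22 mm round waist, about 30 g; origin at its centre
- bobbin2: one of four alike plain wooden bobbins, loose, 62 mm long (x), square ends 30 x 30 mm, 22 mm round waist, about 30 g; origin at its centre
- bobbin3: one of four alike plain wooden bobbins, loose, 62 mm long (x), square ends 30 x 30 mm, 22 mm round waist, about 30 g; origin at its centre
- jar_a: bystander, loose: clear glass jar, 80 mm across, 130 high; origin underside centre; leave it
- jar_b: bystander, loose: amber glass jar, 72 mm across, 110 high; origin underside centre; leave it
Things that resemble listed ones, but are neither listed nor needed, are in the scene too. What is shaped like the bobbin1 but black is not meant.

How it is judged (in metres and radians):
On the way, in this order (a step that is already met when the one before it is completed fails the run):
1. the tray has been tipped (more than 35 degrees) over the basket, the basket still open (angle between tray's own z axis and vertical above 0.61 rad and horizontal distance between tray_lip and basket below 0.14 m and value of joint lid above 1 rad), for 0.1 s.
2. the basket is closed with all four bobbins inside (value of joint lid below 0.04 rad and x of bobbin0 in the frame of basket between -0.07 and 0.07 m and y of bobbin0 in the frame of basket between -0.11 and 0.11 m and z of bobbin0 in the frame of basket between 0 and 0.11 m and x of bobbin1 in the frame of basket between -0.07 and 0.07 m and y of bobbin1 in the frame of basket between -0.11 and 0.11 m and z of bobbin1 in the frame of basket between 0 and 0.11 m and x of bobbin2 in the frame of basket between -0.07 and 0.07 m and y of bobbin2 in the frame of basket between -0.11 and 0.11 m and z of bobbin2 in the frame of basket between 0 and 0.11 m and x of bobbin3 in the frame of basket between -0.07 and 0.07 m and y of bobbin3 in the frame of basket between -0.11 and 0.11 m and z of bobbin3 in the frame of basket between 0 and 0.11 m), for 0.2 s.
At the end, for the whole second after the job is handed in: the upper half is closed (under 0.04 rad), all four bobbins lie inside the basket, and the tray stands upright (within 0.08 rad) and still on the scale, its underside centre within 40 mm of the middle of the steel plate (all of step 2 and horizontal distance between tray and scale_plate below 0.04 m and angle between tray's own z axis and vertical below 0.08 rad and height (world z) of tray between 0.024 and 0.04 m and linear speed of tray below 0.02 m/s); the robot touches nothing.
It fails at once if the upper half dropped or slammed (closing faster than 4 rad/s) (velocity of joint lid below -4 rad/s).
It fails at once if a glass jar was pushed more than 30 mm or tipped (distance of jar_a from where it was at the start of the episode above 0.03 m or angle between jar_a's own z axis and vertical above 0.4 rad).
It fails at once if a glass jar was pushed more than 30 mm or tipped (distance of jar_b from where it was at the start of the episode above 0.03 m or angle between jar_b's own z axis and vertical above 0.4 rad).
It also fails if it takes over 72 s, if anything falls off the work surface, if the arm or the gripper's body presses on something with over 40 N, if the wrist force passes 120 N, or if a joint passes its speed limit or range.

### The arm

A 6-joint arm with a two-finger parallel gripper is mounted at the origin on the work surface. World frame = base frame: x ahead of the robot, y to its left, z up, the work surface at z = 0. Lengths are in mm, angles in rad, forces in N, time in s.
With the tool pointing down it reaches from about 150 to 775 mm from the base axis. Payload 6.1 kg.
Tool frame: the origin (TCP) lies on the mounting face of the last link; the fingertips stand 173 mm ahead of it and the grasp point (between the pads) lies 155 mm ahead of it (nose_length is the z of the fingertips in the tool frame, in mm); z points along the fingers, y is the direction in which the jaws open and shut (so a half turn about z gives the same grasp; the last joint's range is limited). The gripper opens to 85 mm and grips with 20 to 120 N. Pads are 22 mm wide; open, the fingers measure 114 mm over their backs; the gripper's body (76 mm by 85 mm) begins 54 mm behind the grasp point. The pads swing forward as they close: fully open they stand 13 mm farther back than shut.
Start: joints at [1.151, 0.126, -0.04, 1.405, 0, 1.571], TCP at [213.97, 479.401, 404.695] pointing down, gripper open.
Joint ranges: [-2.72, 2.72], [-0.95, 1.95], [-1.27, 1.35], [-1.78, 2.02], [-1.46, 1.47], [-3.14, 3.14]. Speed limits (rad/s): [2.39, 2.39, 3.01, 3.14, 3.14, 3.14].

### API

Orientations are given as a rotation vector (axis times angle).
In Python, from plant import sense, read_camera, get_calibration, close_job, nose_length gives the robot as it stands.
- The arm moves only by the tool arm_command, never from a script. Its argument "rows" is a list of rows, each a list of 7 numbers: the shift along the tool's x, y, z in cm, then the turn, a rotation vector about the tool's x, y, z in rad, then the finger opening in cm, from 0 to 8.54. In form: [[dx, dy, dz, ax, ay, az, hand], ...]. A call has 1 to 5 rows; each row is the pose to reach, as a shift and turn from the pose commanded when the call began, along the tool's axes at that moment; what a row does not reach only later rows make up. A row lasts 1/10 s, in which the tool goes at most 50 mm and 8.59 degrees, less where a joint would pass 70% of its speed; a pose out of reach is approached as far as the arm can. A call with a gripper value outside its range is refused whole. The fingers move at their own pace and stop on an object; the grip force is fixed at half the most. Time passes only in rows, so rows that repeat a pose let the fingers close. It gives the time, the measured TCP pose, the force and the opening at its end, in the units of the state.
- sense(): the state, without advancing time (a new reading comes with each control period).
- read_camera(name): name is "side" or "top"; returns the picture (400x640x3 uint8, red, green, blue); there is no depth.
- get_calibration(name): a dict with "K" (3x3 intrinsics, pixels), "R" (3x3) and "t" (3): a world point X has camera coordinates R X + t. Camera axes: x right, y down, z forward; pixel columns grow to the right and rows downward; lengths in mm; the calibration is good to about 2 mm. A picture is of the moment at which its call begins. get_calibration takes no time and is no camera call.
- close_job(): hands the job in, once; it reports no verdict.
The state is a dict: "t": time; "q": joint angles; "dq": joint speeds; "tau": joint torques, N m; "ee_pos": TCP position; "tcp_rot": TCP orientation; "wrist_force": force on the tool from outside, world axes, zero at the start; "moment": the same for the moment, N m; "width": finger opening in mm.
Only numpy, scipy, OpenCV 4.12 (cv2) and the standard library are available. Lean on these libraries where they do the work, as an engineer would, in place of code of your own. Each camera call takes 0.05 s, during which the arm holds its last target. There are 200 camera calls.

## Working session

There is one attempt and no reset: what is moved stays moved. The work goes in short steps, Python scripts to look and compute and a tool call to move; the robot and the scene stay as the last step left them, time stands still between calls to the robot, and variables do not carry over. Pictures are saved under pics/ and viewed, about 8 in all and at most 12, crops included, and the job is handed in when it is done.

Besides the shell and the picture viewer there is one more tool, called after "Request:" as a command line: name --pt "numbers of a row" for each row, then --argument value for the rest. arm_command: Moves the arm, as the interface text tells. Its arguments: {"type":"object","properties":{"rows":{"type":"array","items":{"type":"array","items":{"type":"number"}}}},"required":["rows"]}

```bash
ls; mkdir -p pics; python3 - <<'E'
from plant import *
import cv2
for n in ("side","top"):
    cv2.imwrite(f"pics/{n}0.png",read_camera(n)[:,:,::-1])
    c=get_calibration(n);print(n,c)
print(sense(),nose_length)
E
```

```text
pics
side {'K': array([[370.95745445,   0.        , 323.54587361],
       [  0.        , 370.95745445, 196.63338856],
       [  0.        ,   0.        ,   1.        ]]), 'R': array([[-0.92615915, -0.37700448, -0.00984108],
       [-0.27376598,  0.69003018, -0.67000787],
       [ 0.25938661, -0.61783976, -0.74228877]]), 't': array([554.55380122, 140.47361687, 710.50390111])}
top {'K': array([[470.4327944 ,   0.        , 320.39644694],
       [  0.        , 470.4327944 , 203.05119946],
       [  0.        ,   0.        ,   1.        ]]), 'R': array([[ 0.01685536, -0.99969589, -0.01800059],
       [-0.99012366, -0.01418252, -0.13947761],
       [ 0.1391799 ,  0.02017375, -0.9900616 ]]), 't': array([124.24391482, 584.75352443, 843.12194633])}
{'t': 0.1, 'q': array([ 1.15101798e+00,  1.26303724e-01, -4.05509444e-02,  1.40543856e+00,
       -2.61938675e-06,  1.57076507e+00]), 'dq': array([-0.00014288, -0.00204024,  0.00221325,  0.00021152,  0.00041652,
       -0.00192722]), 'tau': array([ 4.20068791e-04, -4.36904848e+01,  3.53605914e+01,  1.37421704e-02,
        1.41690057e-04,  2.20847306e-05]), 'ee_pos': array([213.90826082, 479.28454182, 403.99443378]), 'tcp_rot': array([-6.54442914e-01, -3.07235415e+00,  2.30034191e-03]), 'wrist_force': array([-1.42985997, -1.05896428, -0.01346462]), 'moment': array([ 0.0249694 , -0.02769869, -0.00087844]), 'width': 85.29484729250598} 173.4
```

View pics/top0.png

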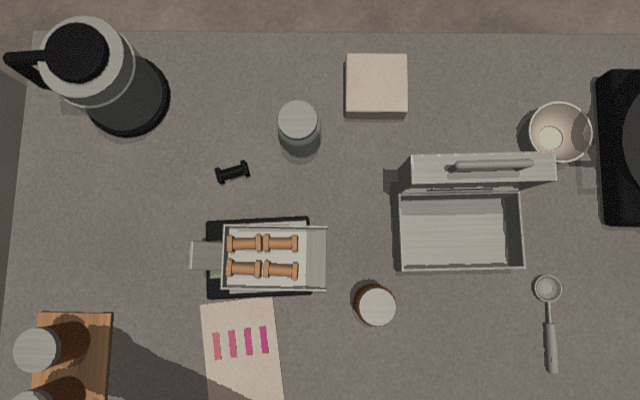

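View pics/side0.png

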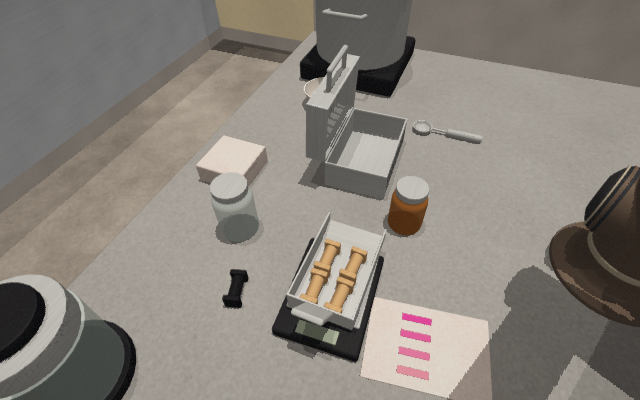

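```bash
python3 - <<'E'
import cv2,numpy as np
t=cv2.imread("pics/top0.png");s=cv2.imread("pics/side0.png")
a=cv2.resize(t[205:305,180:340],None,fx=5,fy=5,interpolation=cv2.INTER_CUBIC)
cv2.imwrite("pics/c1.png",a)
b=cv2.resize(t[140:280,380:570],None,fx=4,fy=4,interpolation=cv2.INTER_CUBIC)
cv2.imwrite("pics/c2.png",b)
E
```

```text
(no output)
```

View pics/c1.png

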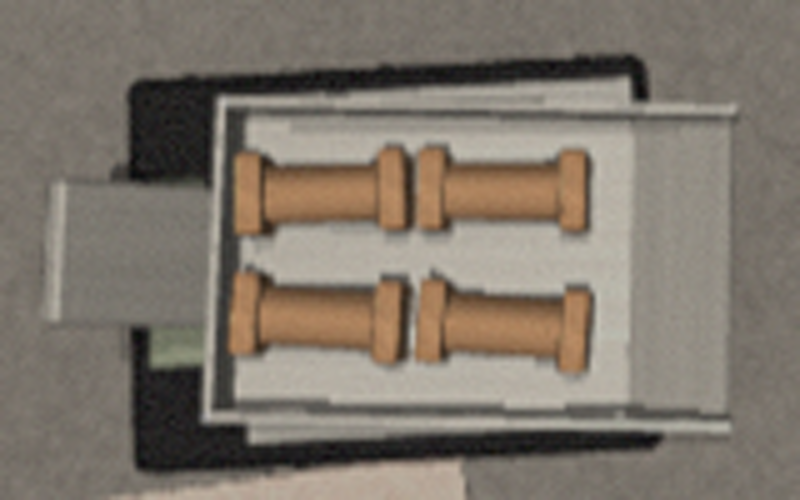

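View pics/c2.png

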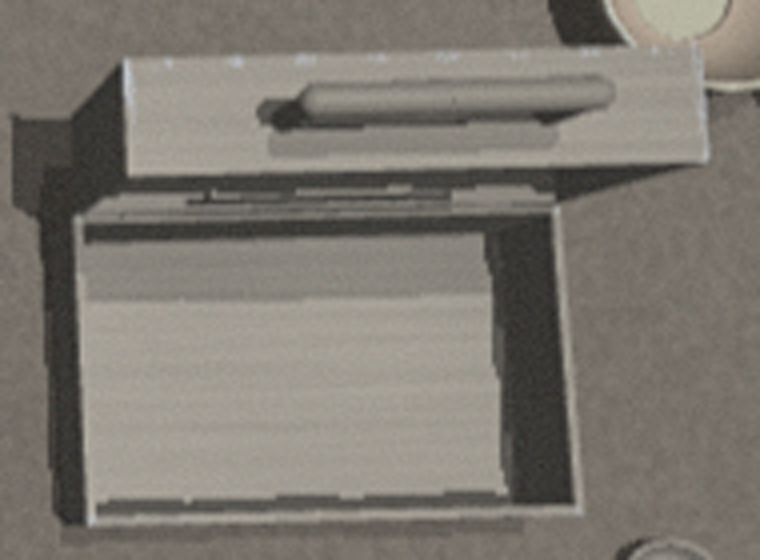

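```bash
cat > h.py <<'E'
import numpy as np
from plant import *
from scipy.spatial.transform import Rotation as Ro
from scipy.optimize import least_squares
def proj(n,X):
    c=get_calibration(n);p=np.atleast_2d(X)@c["R"].T+c["t"];p=p@c["K"].T
    return p[:,:2]/p[:,2:]
def place(p,P):
    c,s=np.cos(p[2]),np.sin(p[2]);P=np.array(P,float)
    return np.c_[p[0]+c*P[:,0]-s*P[:,1],p[1]+s*P[:,0]+c*P[:,1],P[:,2]]
def fit(pts,p0,n="top"):
    P=[a for a,b in pts];U=np.array([b for a,b in pts])
    r=least_squares(lambda p:(proj(n,place(p,P))-U).ravel(),p0,x_scale=[100,100,1])
    return r.x,r.fun.reshape(-1,2).round(1).tolist()
E
python3 - <<'E'
from h import *
c1=lambda u,v:(180+(u+.5)/5-.5,205+(v+.5)/5-.5)
c2=lambda u,v:(380+(u+.5)/4-.5,140+(v+.5)/4-.5)
tr,e=fit([((-75,58,70),c1(217,98)),((-75,-58,70),c1(203,422)),((112,56,49),c1(727,112)),((112,-56,49),c1(727,412)),
 ((-118,25,121),c1(57,180)),((-118,-25,121),c1(55,322))],[300,100,-1.57]);print("tray",tr,e)
sc,e=fit([((-100,75,28),c1(130,82)),((100,75,28),c1(645,58)),((100,-75,28),c1(662,445)),((-100,-75,28),c1(138,470))],[300,100,-1.57]);print("scale",sc,e)
b,e=fit([((-70,110,70),c2(88,524)),((-70,-110,70),c2(582,512)),((70,110,70),c2(77,215)),((70,-110,70),c2(560,207))],[300,-200,0.]);print("basket",b,e)
def bar(th,y):
    x=70-185*np.cos(th)+20*np.sin(th); z=70+185*np.sin(th)+20*np.cos(th); return place(b,[(x,y,z)])[0]
U=np.array([c2(305,100),c2(612,92)])
r=least_squares(lambda a:(proj("top",[bar(a[0],50),bar(a[0],-50)])-U).ravel(),[1.7]);print("lid",r.x,r.fun,bar(r.x[0],0))
# checks in side image
print("side tray",proj("side",place(tr,[(-75,58,70),(-75,-58,70),(112,58,49),(112,-58,49),(-118,25,121),(-118,-25,121)])).round())
print("side basket",proj("side",place(b,[(-70,110,70),(-70,-110,70),(70,-110,70)])).round(),proj("side",[bar(r.x[0],50),bar(r.x[0],-50)]).round())
print("side scale",proj("side",place(sc,[(-100,75,28),(-100,-75,28)])).round())
c=get_calibration("top")
def ray(u,v,z,n="top"):
    c=get_calibration(n);d=c["R"].T@np.linalg.solve(c["K"],[u,v,1]);o=-c["R"].T@c["t"];return o+d*(z-o[2])/d[2]
print("jarA",ray(298,120,130),"jarB",ray(376,307,110),"plate",place(sc,[(20,0,30)]))
E
```

```text
tray [480.9953226  233.55732911  -1.55944467] [[-0.0, -0.4], [0.5, -0.3], [0.9, -0.6], [0.7, 0.7], [-0.5, -0.4], [-1.4, 0.9]]
scale [480.61379324 249.10550742  -1.50598327] [[-0.7, -1.1], [0.8, -1.5], [1.0, 1.1], [-1.2, 1.2]]
basket [ 5.33024808e+02 -1.21073671e+02  3.39961699e-02] [[-0.2, 0.1], [0.7, 0.9], [-0.6, -0.3], [0.1, -0.7]]
lid [1.51751495] [ 3.01844988 -0.20657528 -3.43374408  0.34111544] [ 613.09774013 -118.35044895  255.80258678]
side tray [[286. 294.]
 [354. 319.]
 [327. 219.]
 [384. 236.]
 [291. 311.]
 [323. 323.]]
side basket [[387. 177.]
 [408. 118.]
 [354. 107.]] [[329.  70.]
 [345.  47.]]
side scale [[271. 327.]
 [359. 356.]]
jarA [715.55797214 172.93681196 130.        ] jarB [398.19933145  35.56929978 110.        ] plate [[481.90914701 229.14750004  30.        ]]
```

```bash
cat >> h.py <<'E'
def delta(R,p,st=None):
    st=st or sense();R0=Ro.from_rotvec(st["tcp_rot"])
    d=R0.inv().apply(np.array(p)-st["ee_pos"])/10;r=(R0.inv()*R).as_rotvec()
    print("delta cm",d.round(2),"rot",r.round(3),"deg",np.degrees(np.linalg.norm(r)).round(1),"mm",round(np.linalg.norm(d)*10));return d,r
GZ=np.array([.574,0,-.819]);GY=np.array([.819,0,.574]);GP=np.array([-102,0,68.5])
def grip_pose(trayR,trayp,s=1,back=0):
    y=s*GY;M=np.c_[np.cross(y,GZ),y,GZ]
    return trayR*Ro.from_matrix(M),np.array(trayp)+trayR.apply(GP-(155+back)*GZ)
E
python3 - <<'E'
from h import *
T=Ro.from_euler("z",-1.559);tp=[481,233.6,30]
for s in (1,-1):
    for b in (100,0):
        R,p=grip_pose(T,tp,s,b);print(s,b,p.round(1),R.as_rotvec().round(3));delta(R,p)
st=sense();print(Ro.from_rotvec(st["tcp_rot"]).as_matrix().round(2))
E
```

```text
1 100 [478.1 482.  307.3] [2.53  0.015 0.005]
delta cm [-24.01  11.02   9.65] rot [-0.18  -0.818  2.599] deg 156.4 mm 281
1 0 [478.7 424.6 225.4] [2.53  0.015 0.005]
delta cm [-26.42   5.82  17.85] rot [-0.18  -0.818  2.599] deg 156.4 mm 324
-1 100 [478.1 482.  307.3] [-0.018  2.993 -0.944]
delta cm [-24.01  11.02   9.65] rot [ 0.6   -0.132 -0.418] deg 42.6 mm 281
-1 0 [478.7 424.6 225.4] [-0.018  2.993 -0.944]
delta cm [-26.42   5.82  17.85] rot [ 0.6   -0.132 -0.418] deg 42.6 mm 324
[[-0.91  0.41 -0.  ]
 [ 0.41  0.91 -0.  ]
 [-0.   -0.   -1.  ]]
```

Request:
arm_command --pt "-5 2.2 1.9 0.12 -0.026 -0.084 8.5" --pt "-10 4.4 3.8 0.24 -0.053 -0.167 8.5" --pt "-14.5 6.6 5.8 0.36 -0.079 -0.25 8.5" --pt "-19.2 8.8 7.7 0.48 -0.106 -0.334 8.5" --pt "-24 11 9.65 0.6 -0.132 -0.418 8.5"

```text
t: 0.6
ee_pos: [450.6, 481.5, 317.8]
tcp_rot: [-0.024, 2.991, -0.95]
wrist_force: [0.4, 1.2, 0.1]
width: 85.0
```

```bash
python3 - <<'E'
from h import *
T=Ro.from_euler("z",-1.559);tp=[481,233.6,30]
st=sense();print(st["q"].round(2),st["ee_pos"].round(1),st["dq"].round(2))
for b in (100,0): delta(*grip_pose(T,tp,-1,b))
E
```

```text
[ 0.89  0.66  0.45  1.86 -0.38  0.97] [450.6 481.5 317.8] [-0.38  1.11  1.17  0.87 -1.03 -0.9 ]
delta cm [-2.74  0.6   0.85] rot [-0.003  0.001  0.004] deg 0.3 mm 29
delta cm [-2.74  0.64 10.85] rot [-0.003  0.001  0.004] deg 0.3 mm 112
```

Request:
arm_command --pt "0 0 0 0 0 0 8.5" --pt "0 0 0 0 0 0 8.5" --pt "0 0 2 0 0 0 8.5" --pt "0 0 4 0 0 0 8.5" --pt "0 0 4 0 0 0 8.5"

```text
t: 1.1
ee_pos: [447.5, 457.6, 287.6]
tcp_rot: [-0.017, 2.993, -0.939]
wrist_force: [0.0, -0.8, 0.1]
width: 84.6
```

```bash
python3 - <<'E'
from h import *
T=Ro.from_euler("z",-1.559);tp=[481,233.6,30]
st=sense();print(st["q"].round(2),st["ee_pos"].round(1),st["dq"].round(2))
for b in (60,0): delta(*grip_pose(T,tp,-1,b))
E
```

```text
[ 0.87  0.61  0.31  1.75 -0.38  0.95] [447.5 457.6 287.6] [0.01 0.   0.07 0.05 0.   0.01]
delta cm [-3.08  0.83  1.02] rot [ 0.003  0.001 -0.001] deg 0.2 mm 33
delta cm [-3.08  0.81  7.02] rot [ 0.003  0.001 -0.001] deg 0.2 mm 77
```

Request:
arm_command --pt "-3.1 0.8 1 0 0 0 8.5" --pt "-3.1 0.8 1 0 0 0 8.5" --pt "-3.1 0.8 3 0 0 0 8.5" --pt "-3.1 0.8 4 0 0 0 8.5" --pt "-3.1 0.8 4 0 0 0 8.5"

```text
t: 1.6
ee_pos: [479.3, 442.4, 249.7]
tcp_rot: [-0.018, 2.993, -0.941]
wrist_force: [-0.1, 0.9, -0.1]
width: 84.9
```

```bash
python3 - <<'E'
from h import *
T=Ro.from_euler("z",-1.559);tp=[481,233.6,30]
st=sense();print(st["q"].round(2),st["ee_pos"].round(1),st["dq"].round(2))
for b in (60,0): delta(*grip_pose(T,tp,-1,b))
E
```

```text
[ 0.82  0.64  0.27  1.67 -0.41  0.91] [479.3 442.4 249.7] [0.01 0.01 0.04 0.03 0.   0.  ]
delta cm [ 0.08 -0.06 -3.  ] rot [ 0.002  0.    -0.   ] deg 0.1 mm 30
delta cm [ 0.08 -0.07  3.  ] rot [ 0.002  0.    -0.   ] deg 0.1 mm 30
```

Request:
arm_command --pt "0 0 1.5 0 0 0 8.5" --pt "0 0 3 0 0 0 8.5" --pt "0 0 3 0 0 0 4" --pt "0 0 3 0 0 0 2" --pt "0 0 3 0 0 0 0.4"

```text
t: 2.1
ee_pos: [480.4, 426.3, 225.5]
tcp_rot: [-0.018, 2.992, -0.94]
wrist_force: [-1.1, 0.2, 0.2]
width: 43.7
```

Request:
arm_command --pt "0 0 0 0 0 0 0.4" --pt "0 0 0 0 0 0 0.4" --pt "0 0 0 0 0 0 0.4" --pt "0 0 0 0 0 0 0.4" --pt "0 0 0 0 0 0 0.4"

```text
t: 2.6
ee_pos: [480.5, 425.6, 225.1]
tcp_rot: [-0.017, 2.992, -0.942]
wrist_force: [-1.6, -0.1, 5.8]
width: 9.4
```

```bash
python3 - <<'E'
from h import *
import cv2
T=Ro.from_euler("z",-1.559);tp=[481,233.6,30]
st=sense();print(st["q"].round(2),st["ee_pos"].round(1),st["width"],st["wrist_force"])
delta(*grip_pose(T,tp,-1,0))
a=read_camera("top")[180:310,150:350];b=read_camera("side")[150:380,200:600]
cv2.imwrite("pics/g.png",np.hstack([cv2.resize(a,(400,260)),cv2.resize(b,(400,260))])[:,:,::-1])
E
```

```text
[ 0.8   0.63  0.2   1.6  -0.42  0.89] [480.5 425.6 225.1] 9.383808528247947 [-1.61521986 -0.11237829  5.79174578]
delta cm [ 0.17 -0.1   0.03] rot [ 0.002  0.001 -0.001] deg 0.1 mm 2
```

View pics/g.png

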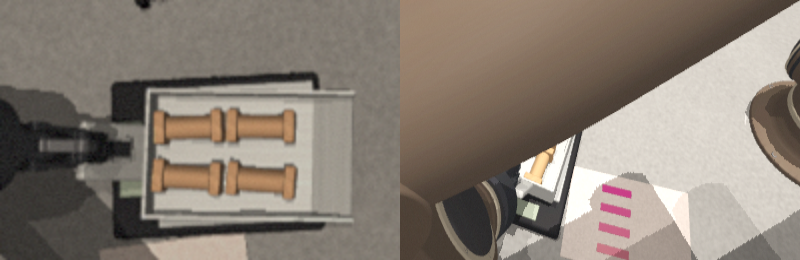

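```bash
cat >> h.py <<'E'
GR=Ro.from_rotvec([-.017,2.992,-.942]);GPOS=np.array([480.5,425.6,225.1])
T0=Ro.from_euler("z",-1.559);P0=np.array([481,233.6,30])
def tool_for(TR,tp):  # tray pose -> tool pose with grasp as made
    return TR*T0.inv()*GR, np.array(tp)+(TR*T0.inv()).apply(GPOS-P0)
def tray_now(st=None):
    st=st or sense();X=Ro.from_rotvec(st["tcp_rot"])*GR.inv()
    return X*T0, st["ee_pos"]+X.apply(P0-GPOS)
def call(a,b,n=5):  # a,b=(R,p): rows 0..1 linear in tool frame
    d=a[0].inv().apply(b[1]-a[1])/10;r=(a[0].inv()*b[0]).as_rotvec()
    print("d",d.round(2),"r",r.round(3),"per row mm",(np.linalg.norm(d)*10/n).round(),"deg",(np.degrees(np.linalg.norm(r))/n).round(1))
def tray(lip,tilt,yaw=-1.537):
    R=Ro.from_euler("z",yaw)*Ro.from_euler("y",tilt,degrees=True);return R,np.array(lip)-R.apply([112,0,19])
E
python3 - <<'E'
from h import *
st=sense();s=(Ro.from_rotvec(st["tcp_rot"]),st["ee_pos"])
Y0=Ro.from_euler("z",-1.559);Y1=Ro.from_euler("z",-1.537)
w=[s,tool_for(Y0,[481,233.6,130]),tool_for(Y1,[503,148,140]),tool_for(Y1,[525,62,150])]
w+=[tool_for(*tray([525,-50,z],t)) for z,t in((145,15),(120,30),(105,42),(105,54),(105,66),(105,78))]
for a,b in zip(w,w[1:]): print(b[1].round(),end=" ");call(a,b)
E
```

```text
[480. 426. 325.] d [-0.02 -5.73 -8.2 ] r [0. 0. 0.] per row mm 20.0 deg 0.0
[498. 340. 335.] d [-1.68 -7.61  4.1 ] r [-0.    -0.013 -0.018] per row mm 18.0 deg 0.3
[520. 254. 345.] d [-1.91 -7.68  4.15] r [0. 0. 0.] per row mm 18.0 deg 0.0
[518. 198. 394.] d [ 0.37 -7.37 -0.79] r [-0.262  0.     0.   ] per row mm 15.0 deg 3.0
[521. 125. 425.] d [-0.01 -7.9  -0.4 ] r [-0.262  0.     0.   ] per row mm 16.0 deg 3.0
[523.  58. 439.] d [-0.01 -6.82 -0.89] r [-0.209  0.     0.   ] per row mm 14.0 deg 2.4
[526. -14. 454.] d [-0.01 -6.95 -2.39] r [-0.209  0.     0.   ] per row mm 15.0 deg 2.4
[528. -87. 454.] d [-0.01 -6.95 -2.39] r [-0.209  0.     0.   ] per row mm 15.0 deg 2.4
[ 530. -159.  439.] d [-0.01 -6.95 -2.39] r [-0.209  0.     0.   ] per row mm 15.0 deg 2.4
```

Request:
arm_command --pt "0 -0.7 -1 0 0 0 0.4" --pt "0 -1.8 -2.6 0 0 0 0.4" --pt "0 -3.2 -4.6 0 0 0 0.4" --pt "0 -4.6 -6.6 0 0 0 0.4" --pt "0 -5.7 -8.2 0 0 0 0.4"

```text
t: 3.2
ee_pos: [480.5, 426.0, 325.5]
tcp_rot: [-0.017, 2.994, -0.939]
wrist_force: [0.0, 0.2, -4.1]
width: 9.0
```

Request:
arm_command --pt "-0.3 -1.2 0.6 0 -0.002 -0.003 0.4" --pt "-0.7 -3 1.6 0 -0.005 -0.007 0.4" --pt "-1 -4.5 2.4 0 -0.008 -0.011 0.4" --pt "-1.4 -6 3.3 0 -0.01 -0.014 0.4" --pt "-1.7 -7.6 4.1 0 -0.013 -0.018 0.4"

```text
t: 3.7
ee_pos: [498.7, 338.7, 333.1]
tcp_rot: [-0.051, 2.987, -0.941]
wrist_force: [1.0, 0.4, -4.3]
width: 9.0
```

Request:
arm_command --pt "-0.4 -1.5 0.8 0 0 0 0.4" --pt "-0.8 -3.1 1.7 0 0 0 0.4" --pt "-1.2 -4.7 2.5 0 0 0 0.4" --pt "-1.6 -6.4 3.4 0 0 0 0.4" --pt "-1.9 -7.7 4.15 0 0 0 0.4"

```text
t: 4.2
ee_pos: [520.7, 252.3, 344.5]
tcp_rot: [-0.049, 2.986, -0.939]
wrist_force: [0.1, 0.4, -4.7]
width: 9.4
```

```bash
python3 - <<'E'
from h import *
import cv2
st=sense();s=(Ro.from_rotvec(st["tcp_rot"]),st["ee_pos"]);print(st["q"].round(2),st["width"],tray_now(st)[1].round(1))
w=[s]+[tool_for(*tray([525,-50,z],t)) for z,t in((150,15),(125,30),(105,42),(105,54),(105,66),(105,78))]
for a,b in zip(w,w[1:]): print(b[1].round(),end=" ");call(a,b)
a=read_camera("top")[80:330,240:640];b=read_camera("side")[0:250,150:550]
cv2.imwrite("pics/m.png",np.hstack([a,b])[:,:,::-1])
E
```

```text
[ 0.56  0.39  0.11  1.62 -0.52  0.61] 9.416153012642027 [525.3  60.4 149.3]
[518. 198. 399.] d [ 0.41 -7.55 -1.35] r [-0.261 -0.     0.   ] per row mm 15.0 deg 3.0
[521. 125. 430.] d [-0.01 -7.9  -0.4 ] r [-0.262  0.     0.   ] per row mm 16.0 deg 3.0
[523.  58. 439.] d [-0.01 -6.77 -0.39] r [-0.209  0.     0.   ] per row mm 14.0 deg 2.4
[526. -14. 454.] d [-0.01 -6.95 -2.39] r [-0.209  0.     0.   ] per row mm 15.0 deg 2.4
[528. -87. 454.] d [-0.01 -6.95 -2.39] r [-0.209  0.     0.   ] per row mm 15.0 deg 2.4
[ 530. -159.  439.] d [-0.01 -6.95 -2.39] r [-0.209  0.     0.   ] per row mm 15.0 deg 2.4
```

View pics/m.png

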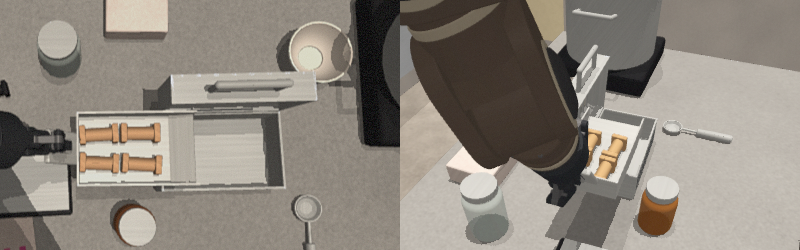

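Request:
arm_command --pt "0.1 -1.3 -0.3 -0.052 0 0 0.4" --pt "0.2 -3 -0.6 -0.104 0 0 0.4" --pt "0.25 -4.5 -0.8 -0.157 0 0 0.4" --pt "0.3 -6 -1.1 -0.209 0 0 0.4" --pt "0.4 -7.5 -1.35 -0.261 0 0 0.4"

```text
t: 4.8
ee_pos: [518.0, 199.9, 398.4]
tcp_rot: [-0.054, 3.088, -0.541]
wrist_force: [-1.0, -0.0, -4.5]
width: 9.3
```

Request:
arm_command --pt "0 -1.6 -0.1 -0.052 0 0 0.4" --pt "0 -3.2 -0.2 -0.105 0 0 0.4" --pt "0 -4.8 -0.3 -0.157 0 0 0.4" --pt "0 -6.4 -0.3 -0.21 0 0 0.4" --pt "0 -7.9 -0.4 -0.262 0 0 0.4"

```text
t: 5.3
ee_pos: [520.3, 126.7, 428.9]
tcp_rot: [-0.054, 3.137, -0.134]
wrist_force: [-0.9, -0.4, -4.2]
width: 9.2
```

Request:
arm_command --pt "0 -1.4 -0.1 -0.042 0 0 0.4" --pt "0 -2.7 -0.2 -0.084 0 0 0.4" --pt "0 -4.1 -0.2 -0.125 0 0 0.4" --pt "0 -5.5 -0.3 -0.167 0 0 0.4" --pt "0 -6.8 -0.4 -0.209 0 0 0.4"

```text
t: 5.8
ee_pos: [522.5, 59.4, 438.5]
tcp_rot: [0.054, -3.133, -0.192]
wrist_force: [0.4, 0.5, -4.9]
width: 9.4
```

Request:
arm_command --pt "0 -1.4 -0.5 -0.042 0 0 0.4" --pt "0 -2.8 -1 -0.084 0 0 0.4" --pt "0 -4.2 -1.4 -0.125 0 0 0.4" --pt "0 -5.6 -1.9 -0.167 0 0 0.4" --pt "0 -6.95 -2.4 -0.209 0 0 0.4"

```text
t: 6.3
ee_pos: [525.0, -12.5, 453.9]
tcp_rot: [0.054, -3.092, -0.517]
wrist_force: [-0.4, 1.2, -4.7]
width: 9.4
```

```bash
python3 - <<'E'
from h import *
import cv2
st=sense();s=(Ro.from_rotvec(st["tcp_rot"]),st["ee_pos"]);print(st["q"].round(2),st["width"],tray_now(st)[1].round(1),tray_now(st)[0].apply([112,0,19])+tray_now(st)[1])
w=[s]+[tool_for(*tray([525,-50,z],t)) for z,t in((105,66),(105,78))]
for a,b in zip(w,w[1:]): print(b[1].round(),end=" ");call(a,b)
a=read_camera("top")[80:330,240:640];b=read_camera("side")[0:250,150:550]
cv2.imwrite("pics/m2.png",np.hstack([a,b])[:,:,::-1])
E
```

```text
[-0.1   0.15  0.08  1.55  0.33 -0.14] 9.400818043570885 [521.3  32.1 183.8] [524.0984148  -49.2080339  104.50852176]
[528. -87. 454.] d [-0.04 -7.05 -2.47] r [-0.211 -0.002  0.001] per row mm 15.0 deg 2.4
[ 530. -159.  439.] d [-0.01 -6.95 -2.39] r [-0.209  0.     0.   ] per row mm 15.0 deg 2.4
```

View pics/m2.png

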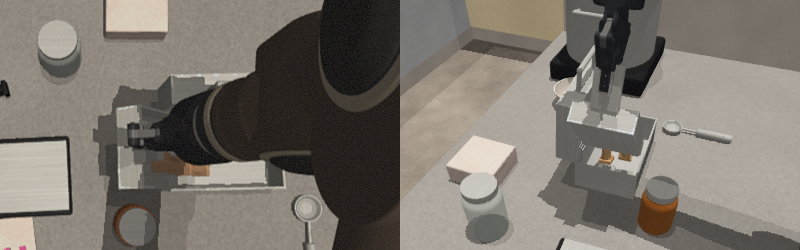

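Request:
arm_command --pt "0 -1.4 -0.5 -0.042 0 0 0.4" --pt "0 -2.8 -1 -0.084 0 0 0.4" --pt "0 -4.2 -1.5 -0.126 0 0 0.4" --pt "0 -5.6 -2 -0.168 0 0 0.4" --pt "0 -7 -2.5 -0.21 0 0 0.4"

```text
t: 6.9
ee_pos: [527.8, -86.0, 454.9]
tcp_rot: [0.054, -3.018, -0.836]
wrist_force: [-0.1, 0.4, -2.4]
width: 9.3
```

Request:
arm_command --pt "0 -1.4 -0.5 -0.042 0 0 0.4" --pt "0 -2.8 -1 -0.084 0 0 0.4" --pt "0 -4.2 -1.4 -0.125 0 0 0.4" --pt "0 -5.6 -1.9 -0.167 0 0 0.4" --pt "0 -6.95 -2.4 -0.209 0 0 0.4"

```text
t: 7.4
ee_pos: [530.4, -157.9, 439.5]
tcp_rot: [0.053, -2.911, -1.144]
wrist_force: [0.4, 1.0, -3.1]
width: 9.5
```

Request:
arm_command --pt "0 0 0 0 0 0 0.4" --pt "0 0 0 0 0 0 0.4" --pt "0 0 0 0 0 0 0.4" --pt "0 0 0 0 0 0 0.4" --pt "0 0 0 0 0 0 0.4"

```text
t: 7.9
ee_pos: [530.2, -157.3, 440.3]
tcp_rot: [0.052, -2.913, -1.145]
wrist_force: [-0.5, -0.6, -3.2]
width: 9.4
```

```bash
python3 - <<'E'
from h import *
import cv2
st=sense();print(st["q"].round(2),st["width"],st["wrist_force"],tray_now(st)[1].round(1),tray_now(st)[0].apply([112,0,19])+tray_now(st)[1])
a=read_camera("top")[80:330,240:640];b=read_camera("side")[0:250,150:550]
cv2.imwrite("pics/m3.png",np.hstack([a,b])[:,:,::-1])
E
```

```text
[-0.42  0.35  0.23  1.84  0.66 -0.59] 9.365624913617562 [-0.47918725 -0.63828413 -3.16375629] [523.3  -7.  211.6] [524.99086316 -49.07674604 106.13181939]
```

```bash
python3 - <<'E'
from h import *
st=sense();s=(Ro.from_rotvec(st["tcp_rot"]),st["ee_pos"])
Y=Ro.from_euler("z",-1.52)
w=[s]+[tool_for(*tray([525,-50,z],t)) for z,t in((110,54),(125,30),(169,0))]+[tool_for(Y,p) for p in ([500,150,130],[482,229.5,90],[482,229.5,50])]
for a,b in zip(w,w[1:]): print(b[1].round(),end=" ");call(a,b)
E
```

```text
[526. -14. 459.] d [-0.03 11.85  8.39] r [ 0.417 -0.     0.002] per row mm 29.0 deg 4.8
[521. 125. 430.] d [ 0.02 12.16  7.37] r [ 0.419 -0.    -0.   ] per row mm 28.0 deg 4.8
[516. 254. 345.] d [ 0.02 13.56  7.3 ] r [ 0.524 -0.    -0.001] per row mm 31.0 deg 6.0
[492. 342. 325.] d [ 2.15  8.42 -3.45] r [-0.    -0.01  -0.014] per row mm 19.0 deg 0.2
[474. 421. 285.] d [ 1.4   8.87 -1.32] r [0. 0. 0.] per row mm 18.0 deg 0.0
[474. 421. 245.] d [0.01 2.29 3.28] r [0. 0. 0.] per row mm 8.0 deg 0.0
```

Request:
arm_command --pt "0 1.8 1.6 0.083 0 0 0.4" --pt "0 4.4 3.6 0.167 0 0 0.4" --pt "0 7 5.4 0.25 0 0 0.4" --pt "0 9.5 7 0.334 0 0 0.4" --pt "0 11.85 8.4 0.417 0 0 0.4"

```text
t: 8.5
ee_pos: [524.8, -12.8, 459.6]
tcp_rot: [0.053, -3.094, -0.516]
wrist_force: [0.1, 1.0, -3.2]
width: 9.3
```

Request:
arm_command --pt "0 2.4 1.6 0.083 0 0 0.4" --pt "0 4.9 3.2 0.167 0 0 0.4" --pt "0 7.3 4.7 0.25 0 0 0.4" --pt "0 9.7 6 0.334 0 0 0.4" --pt "0 12.2 7.4 0.419 0 0 0.4"

```text
t: 9.0
ee_pos: [519.9, 126.5, 429.3]
tcp_rot: [-0.053, 3.135, -0.137]
wrist_force: [-0.0, 0.2, -3.1]
width: 9.3
```

Request:
arm_command --pt "0 2.7 1.5 0.105 0 0 0.4" --pt "0 5.4 3 0.21 0 0 0.4" --pt "0 8.1 4.5 0.314 0 0 0.4" --pt "0 10.9 6 0.419 0 0 0.4" --pt "0 13.6 7.3 0.524 0 0 0.4"

```text
t: 9.5
ee_pos: [515.8, 255.8, 344.3]
tcp_rot: [-0.05, 2.985, -0.942]
wrist_force: [-0.2, -0.3, -3.4]
width: 9.1
```

Request:
arm_command --pt "0.4 1.7 -0.7 0 -0.002 -0.003 0.4" --pt "0.9 3.4 -1.4 0 -0.004 -0.006 0.4" --pt "1.3 5.1 -2.1 0 -0.006 -0.008 0.4" --pt "1.7 6.8 -2.8 0 -0.008 -0.011 0.4" --pt "2.15 8.4 -3.45 0 -0.01 -0.014 0.4"

```text
t: 10.0
ee_pos: [491.6, 343.2, 325.7]
tcp_rot: [-0.075, 2.98, -0.934]
wrist_force: [0.3, -1.0, -3.1]
width: 9.1
```

Request:
arm_command --pt "0.3 1.8 -0.3 0 0 0 0.4" --pt "0.6 3.6 -0.5 0 0 0 0.4" --pt "0.9 5.4 -0.8 0 0 0 0.4" --pt "1.2 7.2 -1.1 0 0 0 0.4" --pt "1.4 8.9 -1.3 0 0 0 0.4"

```text
t: 10.5
ee_pos: [473.5, 423.3, 283.6]
tcp_rot: [-0.076, 2.98, -0.938]
wrist_force: [0.3, 0.3, -3.0]
width: 9.6
```

```bash
python3 - <<'E'
from h import *
import cv2
st=sense();s=(Ro.from_rotvec(st["tcp_rot"]),st["ee_pos"]);print(st["width"],tray_now(st)[1].round(1),tray_now(st)[0].as_euler("zyx"))
Y=Ro.from_euler("z",-1.52)
w=[s]+[tool_for(Y,p) for p in ([482,229.5,50],[482,229.5,32])]
for a,b in zip(w,w[1:]): print(b[1].round(),end=" ");call(a,b)
a=read_camera("top")[80:330,140:640];b=read_camera("side")[0:200,250:550]
cv2.imwrite("pics/m4.png",np.hstack([a,cv2.copyMakeBorder(b,0,50,0,0,0)])[:,:,::-1])
E
```

```text
9.596897273524762 [481.5 231.4  88.5] [-1.51930141e+00  6.12486084e-04 -1.84017541e-05]
[474. 421. 245.] d [-0.04  2.04  3.26] r [ 0.    -0.     0.001] per row mm 8.0 deg 0.0
[474. 421. 227.] d [0.   1.03 1.48] r [0. 0. 0.] per row mm 4.0 deg 0.0
```

View pics/m4.png

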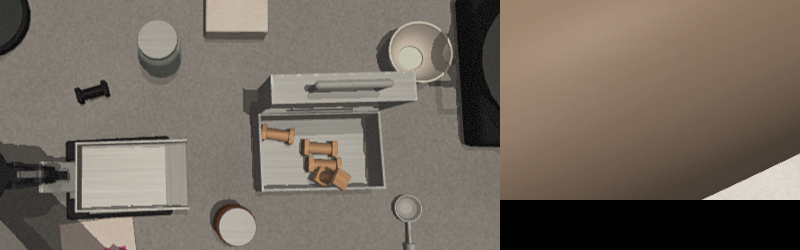

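Request:
arm_command --pt "0 0.5 0.8 0 0 0 0.4" --pt "0 1 1.6 0 0 0 0.4" --pt "0 1.6 2.5 0 0 0 0.4" --pt "0 2 3.25 0 0 0 0.4" --pt "0 2 3.25 0 0 0 0.4"

```text
t: 11.1
ee_pos: [473.9, 418.9, 244.9]
tcp_rot: [-0.076, 2.981, -0.941]
wrist_force: [-0.4, -1.2, -3.1]
width: 9.5
```

Request:
arm_command --pt "0 0.4 0.6 0 0 0 0.4" --pt "0 0.7 1.1 0 0 0 0.4" --pt "0 1 1.45 0 0 0 0.4" --pt "0 1.1 1.55 0 0 0 0.4" --pt "0 1.15 1.65 0 0 0 0.4"

```text
t: 11.6
ee_pos: [474.0, 419.7, 226.2]
tcp_rot: [-0.076, 2.98, -0.938]
wrist_force: [-0.0, 0.4, -4.4]
width: 9.2
```

```bash
python3 - <<'E'
from h import *
st=sense();print(st["wrist_force"],tray_now(st)[1].round(1),tray_now(st)[0].as_euler("zyx").round(3))
E
```

```text
[-0.01303413  0.38599948 -4.36679352] [482.  227.9  31.1] [-1.519  0.     0.   ]
```

Request:
arm_command --pt "0 0.04 0.06 0 0 0 0.4" --pt "0 0.07 0.1 0 0 0 0.4" --pt "0 0.07 0.1 0 0 0 0.4"

```text
t: 11.9
ee_pos: [474.0, 419.7, 225.4]
tcp_rot: [-0.076, 2.98, -0.937]
wrist_force: [0.1, 0.7, -1.8]
width: 9.5
```

Request:
arm_command --pt "0 0.04 0.06 0 0 0 0.4" --pt "0 0.04 0.06 0 0 0 0.4" --pt "0 0.04 0.06 0 0 0 3" --pt "0 0.04 0.06 0 0 0 6" --pt "0 0.04 0.06 0 0 0 8.5"

```text
t: 12.4
ee_pos: [474.1, 419.5, 224.3]
tcp_rot: [-0.076, 2.98, -0.938]
wrist_force: [-1.0, 0.4, 0.5]
width: 52.4
```

Request:
arm_command --pt "0 0 0 0 0 0 8.5" --pt "0 0 0 0 0 0 8.5" --pt "0 0 0 0 0 0 8.5" --pt "0 0 -1 0 0 0 8.5" --pt "0 0 -3 0 0 0 8.5"

```text
t: 12.9
ee_pos: [473.0, 436.4, 248.7]
tcp_rot: [-0.075, 2.981, -0.941]
wrist_force: [0.4, 0.6, -0.9]
width: 85.0
```

Request:
arm_command --pt "0 0 -2.5 0 0 0 8.5" --pt "0 0 -5 0 0 0 8.5" --pt "0 0 -7.5 0 0 0 8.5" --pt "0 0 -10 0 0 0 8.5" --pt "0 0 -10 0 0 0 8.5"

```text
t: 13.4
ee_pos: [469.6, 495.7, 334.0]
tcp_rot: [-0.077, 2.979, -0.932]
wrist_force: [-0.7, 0.5, 0.8]
width: 84.9
```

```bash
python3 - <<'E'
from h import *
import cv2
st=sense();print(st["q"].round(2),st["ee_pos"],st["width"])
a=read_camera("top")[200:310,160:340];b=read_camera("top")[140:280,380:580]
cv2.imwrite("pics/m5.png",np.hstack([cv2.resize(a,(396,242)),cv2.resize(b,(400,242),interpolation=cv2.INTER_CUBIC)])[:,:,::-1])
E
```

```text
[ 0.88  0.7   0.56  1.9  -0.4   0.93] [469.59359923 495.66381391 333.99278306] 84.88912818487283
```

View pics/m5.png

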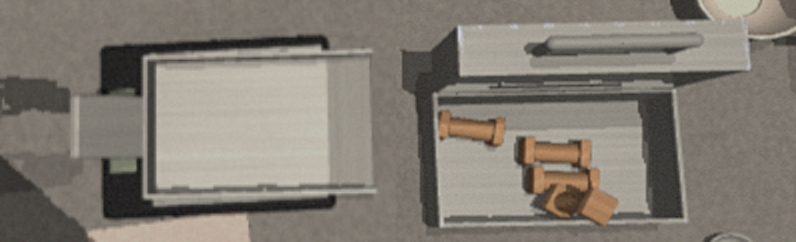

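```bash
cat >> h.py <<'E'
B=np.array([533.0,-121.1,.034])
def lidpt(th,d,y,h,b=B): return place(b,[(70-d*np.cos(th)+h*np.sin(th),y,70+d*np.sin(th)+h*np.cos(th))])[0]
def bar_tool(th,s=1,up=0):
    c,n=np.cos(B[2]),np.sin(B[2]);y=s*np.array([c,n,0]);z=np.array([0,0,-1.])
    return Ro.from_matrix(np.c_[np.cross(y,z),y,z]),lidpt(th,185,0,20)+[0,0,155+up]
E
python3 - <<'E'
from h import *
c2=lambda u,v:(380+(u+.5)/4-.5,140+(v+.5)/4-.5)
L=[(140,110,45),(140,-110,45),(140,110,0),(140,-110,0),(185,50,20),(185,-50,20)]
U=np.array([c2(125,60),c2(697,45),c2(128,175),c2(708,160),c2(303,100),c2(612,92)])
C=[(-70,110,70),(-70,-110,70),(70,110,70),(70,-110,70)];UC=np.array([c2(88,524),c2(582,512),c2(77,215),c2(560,207)])
f=lambda a:np.r_[(proj("top",[lidpt(a[0],*l,a[1:]) for l in L])-U).ravel(),(proj("top",place(a[1:],C))-UC).ravel()]
r=least_squares(f,[1.6,533,-121,.034],x_scale=[1,100,100,1]);print(r.x,r.fun.reshape(-1,2).round(1).tolist())
print("bar",lidpt(r.x[0],185,0,20,r.x[1:]))
for s in(1,-1):
    delta(*bar_tool(r.x[0],s,60))
E
```

```text
[ 1.51811444e+00  5.32978695e+02 -1.20925182e+02  3.73414032e-02] [[-0.4, -0.4], [1.1, -0.1], [-0.0, 0.0], [0.2, 0.4], [3.2, -0.1], [-3.7, 0.2], [-0.1, 0.3], [0.7, 0.7], [-0.8, -0.1], [-0.1, -0.9]]
bar [ 613.15337672 -117.92995483  255.79648703]
delta cm [-11.14 -58.79  23.98] rot [-0.472  0.484  1.534] deg 96.1 mm 645
delta cm [-11.14 -58.79  23.98] rot [-0.481 -0.47  -1.501] deg 94.2 mm 645
```

```bash
python3 - <<'E'
from h import *
from scipy.spatial.transform import Slerp
st=sense();s=(Ro.from_rotvec(st["tcp_rot"]),st["ee_pos"]);e=bar_tool(1.518,1,60)
sl=Slerp([0,1],Ro.concatenate([s[0],e[0]]))
w=[(sl(f),s[1]+f*(e[1]-s[1])) for f in(0,.25,.5,.75,1)]
for a,b in zip(w,w[1:]): call(a,b)
E
```

```text
d [ -2.79 -14.7    6.  ] r [-0.118  0.121  0.384] per row mm 32.0 deg 4.8
d [ -8.77 -13.02   3.63] r [-0.118  0.121  0.384] per row mm 32.0 deg 4.8
d [-13.34  -8.99   0.95] r [-0.118  0.121  0.384] per row mm 32.0 deg 4.8
d [-15.7   -3.31  -1.57] r [-0.118  0.121  0.384] per row mm 32.0 deg 4.8
```

Request:
arm_command --pt "-0.5 -2.9 1.2 -0.024 0.024 0.077 8.5" --pt "-1.1 -5.9 2.4 -0.047 0.048 0.154 8.5" --pt "-1.7 -8.8 3.6 -0.071 0.073 0.23 8.5" --pt "-2.2 -11.8 4.8 -0.094 0.097 0.307 8.5" --pt "-2.8 -14.7 6 -0.118 0.121 0.384 8.5"

```text
t: 14.0
ee_pos: [505.8, 338.7, 365.2]
tcp_rot: [0.555, 2.989, -0.744]
wrist_force: [0.9, -0.2, 1.0]
width: 84.9
```

Request:
arm_command --pt "-1.7 -2.6 0.7 -0.024 0.024 0.077 8.5" --pt "-3.5 -5.2 1.5 -0.047 0.048 0.154 8.5" --pt "-5.3 -7.8 2.2 -0.071 0.073 0.23 8.5" --pt "-7 -10.4 2.9 -0.094 0.097 0.307 8.5" --pt "-8.8 -13 3.6 -0.118 0.121 0.384 8.5"

```text
t: 14.5
ee_pos: [541.6, 185.8, 400.5]
tcp_rot: [1.157, 2.866, -0.516]
wrist_force: [0.2, -0.1, 0.0]
width: 85.0
```

```bash
python3 - <<'E'
from h import *
import cv2
from scipy.spatial.transform import Slerp
st=sense();s=(Ro.from_rotvec(st["tcp_rot"]),st["ee_pos"]);e=bar_tool(1.518,1,60);print(st["q"].round(2),st["ee_pos"].round())
sl=Slerp([0,1],Ro.concatenate([s[0],e[0]]))
w=[(sl(f),s[1]+f*(e[1]-s[1])) for f in(0,.5,1)]
for a,b in zip(w,w[1:]): call(a,b)
a=read_camera("top")[200:280,395:535];b=read_camera("side")[60:200,280:430]
cv2.imwrite("pics/m6.png",np.hstack([cv2.resize(a,(490,280),interpolation=2),cv2.resize(b,(300,280),interpolation=2)])[:,:,::-1])
E
```

```text
[ 0.38  0.33  0.19  1.66 -0.24  1.18] [542. 186. 400.]
d [-13.31  -8.86   0.89] r [-0.119  0.121  0.381] per row mm 32.0 deg 4.8
d [-15.6   -3.23  -1.61] r [-0.119  0.121  0.381] per row mm 32.0 deg 4.8
```

View pics/m6.png

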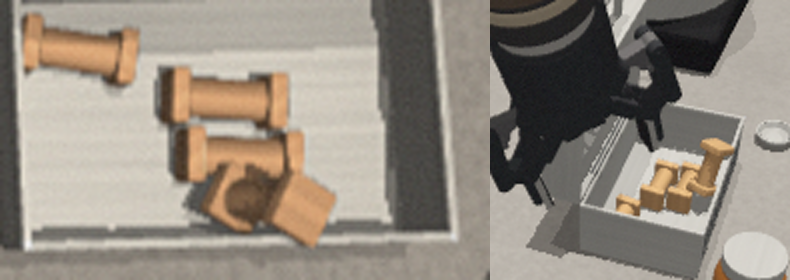

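```bash
python3 - <<'E'
from h import *
def tri(a,b):
    f=lambda X:np.r_[(proj("top",X)[0]-a),(proj("side",X)[0]-b)]
    r=least_squares(f,[470,-100,80]);X=r.x
    c,s=np.cos(B[2]),np.sin(B[2]);d=X[:2]-B[:2];print("world",X.round(1),"basket",[round(c*d[0]+s*d[1],1),round(-s*d[0]+c*d[1],1)],r.fun.round(1))
t=lambda u,v:np.array([395+u/3.5,200+v/3.5]);s=lambda u,v:np.array([280+(u-490)/2,60+v/2])
tri(t(302,210),s(715,152))
tri(t(315,247),s(735,152)) # lower-right corner
tri(t(332,208),s(712,140))
tri(t(245,198),s(702,187)) # lower end
E
```

```text
world [ 482.  -156.3   66.6] basket [np.float64(-52.2), np.float64(-33.4)] [-0.1 -0.7  1.   0.1]
world [ 462.  -161.8   68.8] basket [np.float64(-72.4), np.float64(-38.3)] [ 0.  0. -0. -0.]
world [ 485.4 -168.8   73.7] basket [np.float64(-49.2), np.float64(-46.1)] [-0.4 -2.1  2.9  0.3]
world [ 488.7 -140.    22.8] basket [np.float64(-44.9), np.float64(-17.4)] [-0.1 -0.6  0.8  0.1]
```

```bash
python3 - <<'E'
from h import *
from scipy.spatial.transform import Slerp
st=sense();s=(Ro.from_rotvec(st["tcp_rot"]),st["ee_pos"])
z=np.array([0,0,-1.])
for sg in(1,-1):
    y=sg*np.array([-np.sin(.034),np.cos(.034),0]);R=Ro.from_matrix(np.c_[np.cross(y,z),y,z])
    print(sg,(s[0].inv()*R).as_rotvec())
    sl=Slerp([0,1],Ro.concatenate([s[0],R]));e=np.array([488,-156,300])
    w=[(sl(f),s[1]+f*(e-s[1])) for f in(0,.5,1)]
    for a,b in zip(w,w[1:]): call(a,b)
E
```

```text
1 [-0.33924539  0.00432984 -0.79691623]
d [ -8.86 -11.73  10.29] r [-0.17   0.002 -0.398] per row mm 36.0 deg 5.0
d [ -3.31 -15.76   7.91] r [-0.17   0.002 -0.398] per row mm 36.0 deg 5.0
-1 [0.00534166 0.41852141 2.31115536]
d [ -8.86 -11.73  10.29] r [0.003 0.209 1.156] per row mm 36.0 deg 13.5
d [-15.75   4.41   7.39] r [0.003 0.209 1.156] per row mm 36.0 deg 13.5
```

Request:
arm_command --pt "-1.8 -2.3 2 -0.034 0 -0.08 8.5" --pt "-3.5 -4.7 4.1 -0.068 0 -0.16 8.5" --pt "-5.3 -7 6.2 -0.1 0 -0.24 8.5" --pt "-7.1 -9.4 8.2 -0.135 0 -0.32 8.5" --pt "-8.9 -11.7 10.3 -0.17 0.002 -0.398 8.5"

```text
t: 15.1
ee_pos: [515.3, 16.7, 348.8]
tcp_rot: [0.552, 3.079, -0.263]
wrist_force: [0.0, -0.1, -0.5]
width: 85.1
```

Request:
arm_command --pt "-0.7 -3.2 1.6 -0.034 0 -0.08 8.5" --pt "-1.3 -6.3 3.2 -0.068 0 -0.16 8.5" --pt "-2 -9.5 4.7 -0.1 0 -0.24 8.5" --pt "-2.6 -12.6 6.3 -0.135 0 -0.32 8.5" --pt "-3.3 -15.8 7.9 -0.17 0.002 -0.398 8.5"

```text
t: 15.6
ee_pos: [488.8, -153.4, 298.0]
tcp_rot: [0.069, -3.139, -0.004]
wrist_force: [0.8, 0.4, -0.3]
width: 84.9
```

Request:
arm_command --pt "0 0 0 0 0 0 8.5" --pt "0 0 0 0 0 0 8.5"

```text
t: 15.8
ee_pos: [489.3, -153.0, 298.1]
tcp_rot: [0.059, -3.138, -0.002]
wrist_force: [0.1, 0.1, 0.0]
width: 85.2
```

```bash
python3 - <<'E'
from h import *
z=np.array([0,0,-1.])
y=np.array([-np.sin(.034),np.cos(.034),0]);R=Ro.from_matrix(np.c_[np.cross(y,z),y,z])
print(sense()["q"].round(2),sense()["ee_pos"].round(1));delta(R,[488,-156,228])
E
```

```text
[-0.3   0.13 -0.27  1.17  0.   -0.34] [ 489.3 -153.   298.1]
delta cm [ 0.12 -0.3   7.01] rot [ 0.001 -0.003  0.003] deg 0.3 mm 70
```

Descend, close on the leaning bobbin's upper end.

Request:
arm_command --pt "0.1 -0.3 1.5 0 0 0 8.5" --pt "0.1 -0.3 3 0 0 0 8.5" --pt "0.1 -0.3 4.5 0 0 0 8.5" --pt "0.1 -0.3 6 0 0 0 8.5" --pt "0.1 -0.3 7 0 0 0 8.5"

```text
t: 16.3
ee_pos: [489.0, -154.2, 228.3]
tcp_rot: [0.065, -3.139, -0.002]
wrist_force: [0.0, 1.1, -0.0]
width: 85.2
```

Request:
arm_command --pt "0 0 0 0 0 0 6" --pt "0 0 0 0 0 0 4.5" --pt "0 0 0 0 0 0 3" --pt "0 0 0 0 0 0 1.5" --pt "0 0 0 0 0 0 0"

```text
t: 16.8
ee_pos: [489.6, -156.0, 230.9]
tcp_rot: [-0.062, 3.14, -0.001]
wrist_force: [-1.1, 0.5, 5.9]
width: 34.6
```

Request:
arm_command --pt "0 0 0 0 0 0 0" --pt "0 0 0 0 0 0 0" --pt "0 0 0 0 0 0 0"

```text
t: 17.1
ee_pos: [489.5, -156.1, 231.0]
tcp_rot: [-0.061, 3.14, -0.001]
wrist_force: [-1.1, -0.2, 4.7]
width: 34.7
```

Request:
arm_command --pt "0 0 -1 0 0 0 0" --pt "0 0 -2.5 0 0 0 0" --pt "-0.5 -0.5 -4 0 0 0 0" --pt "-2 -2 -4 0 0 0 0" --pt "-3.5 -3.5 -4 0 0 0 0"

```text
t: 17.6
ee_pos: [526.0, -189.8, 271.2]
tcp_rot: [-0.062, 3.14, -0.001]
wrist_force: [-0.5, 0.3, -0.4]
width: 30.7
```

Request:
arm_command --pt "0 0 0 0 0 0 0" --pt "0 0 0 0 0 0 0"

```text
t: 17.8
ee_pos: [525.2, -189.4, 269.5]
tcp_rot: [0.061, -3.139, -0.002]
wrist_force: [-0.2, 0.7, 0.7]
width: 31.0
```

```bash
python3 - <<'E'
from h import *
import cv2
print(sense()["q"].round(2),sense()["ee_pos"].round(1),sense()["wrist_force"])
a=read_camera("top")[180:290,385:545];b=read_camera("side")[60:200,280:430]
cv2.imwrite("pics/m7.png",np.hstack([cv2.resize(a,(480,330),interpolation=2),cv2.resize(b,(320,330),interpolation=2)])[:,:,::-1])
E
```

```text
[-0.35  0.22 -0.22  1.13  0.   -0.39] [ 525.2 -189.4  269.5] [-0.20281629  0.71063192  0.66344818]
```

View pics/m7.png

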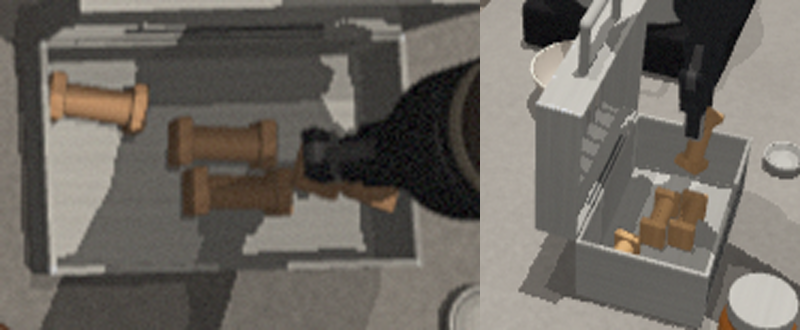

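Request:
arm_command --pt "-0.5 0 1.2 0 0 0 0" --pt "-0.5 0 2.3 0 0 0 0" --pt "-0.5 0 2.3 0 0 0 0" --pt "-0.5 0 2.3 0 0 0 4" --pt "-0.5 0 2.3 0 0 0 6"

```text
t: 18.4
ee_pos: [530.2, -189.1, 246.1]
tcp_rot: [0.062, -3.139, -0.001]
wrist_force: [0.1, -0.1, -0.1]
width: 53.3
```

Request:
arm_command --pt "0 0 0 0 0 0 6" --pt "0 0 0 0 0 0 6" --pt "0 0 -5 0 0 0 6" --pt "0 0 -10 0 0 0 8.5" --pt "0 0 -15 0 0 0 8.5"

```text
t: 18.9
ee_pos: [530.1, -189.2, 397.9]
tcp_rot: [0.062, -3.139, -0.001]
wrist_force: [0.9, -0.8, 0.1]
width: 84.5
```

```bash
python3 - <<'E'
from h import *
import cv2
from scipy.spatial.transform import Slerp
st=sense();s=(Ro.from_rotvec(st["tcp_rot"]),st["ee_pos"]);e=bar_tool(1.518,1,60);print(st["q"].round(2),st["ee_pos"].round(),e[1])
sl=Slerp([0,1],Ro.concatenate([s[0],e[0]]))
w=[s,(sl(.4),np.array([545,-155,480])),e]
for a,b in zip(w,w[1:]): call(a,b)
im=read_camera("top");si=read_camera("side")
# wood-coloured blobs inside the basket
hsv=cv2.cvtColor(im,cv2.COLOR_RGB2HSV);m=cv2.inRange(hsv,(8,90,60),(22,255,255))
n,l,stt,c=cv2.connectedComponentsWithStats(m)
for i in range(1,n):
    if stt[i,4]>25: print(stt[i],c[i].round(1))
cv2.imwrite("pics/top8.png",im[:,:,::-1]);cv2.imwrite("pics/side8.png",si[:,:,::-1])
E
```

```text
[-0.34  0.2   0.03  1.41  0.   -0.38] [ 530. -189.  398.] [ 613.16299198 -118.37340754  470.79765661]
d [-1.6   3.36 -8.21] r [-0.    -0.001  0.63 ] per row mm 18.0 deg 7.2
d [-3.62  6.84  0.92] r [-0.    -0.001  0.946] per row mm 16.0 deg 10.8
[402 204  33  20 388] [417.7 214.1]
[ 441  219   79   33 1332] [473.9 235.1]
[355 284  38  41 170] [365.8 297.1]
[  31  312   81   88 3788] [ 80.1 353.4]
```

```bash
python3 - <<'E'
import cv2,numpy as np
a=cv2.imread("pics/top8.png")[180:280,430:540];b=cv2.imread("pics/side8.png")[60:200,290:430]
cv2.imwrite("pics/m8.png",np.hstack([cv2.resize(a,(440,400),interpolation=2),cv2.resize(b,(360,400),interpolation=2)]))
E
```

```text
(no output)
```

View pics/m8.png

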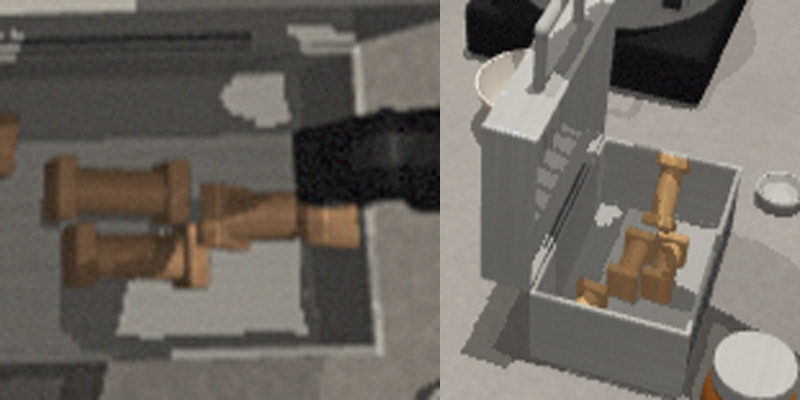

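```bash
python3 - <<'E'
from h import *
def inb(X):
    c,s=np.cos(B[2]),np.sin(B[2]);d=X[:2]-B[:2];return np.round([c*d[0]+s*d[1],-s*d[0]+c*d[1],X[2]],1)
def ray(u,v,z,n="top"):
    c=get_calibration(n);d=c["R"].T@np.linalg.solve(c["K"],[u,v,1]);o=-c["R"].T@c["t"];return o+d*(z-o[2])/d[2]
for z in(50,60,70,80): print(z,inb(ray(430+361/4,180+240/4,z)))
t=lambda u,v:np.array([430+u/4,180+v/4]);s=lambda u,v:np.array([290+(u-440)/2.571,60+v/2.857])
def tri(a,b):
    r=least_squares(lambda X:np.r_[(proj("top",X)[0]-a),(proj("side",X)[0]-b)],[500,-220,60]);print(inb(r.x),r.fun.round(1))
tri(t(361,245),s(690,160)); tri(t(335,228),s(673,168)); tri(t(225,215),s(657,215))
E
```

```text
50 [ -18.2 -112.1   50. ]
60 [ -18.8 -108.1   60. ]
70 [ -19.3 -104.1   70. ]
80 [ -19.9 -100.    80. ]
[ -20.8 -104.4   68.5] [-0.1 -0.4  0.5  0.1]
[-10.7 -95.3  63.2] [-0.3 -1.5  2.1  0.3]
[ -4.1 -54.   40.7] [-0.1 -0.5  0.7  0.1]
```

Request:
arm_command --pt "-0.3 0.7 -1.6 0 0 0.126 8.5" --pt "-0.6 1.3 -3.3 0 0 0.252 8.5" --pt "-1 2 -4.9 0 0 0.378 8.5" --pt "-1.3 2.7 -6.5 0 0 0.504 8.5" --pt "-1.6 3.4 -8.2 0 0 0.63 8.5"

```text
t: 19.5
ee_pos: [545.3, -154.5, 478.7]
tcp_rot: [-0.922, -3.002, -0.0]
wrist_force: [0.4, 0.3, 0.1]
width: 84.9
```

Request:
arm_command --pt "0 0 0 0 0 0.12 8.5" --pt "0 0 0 0 0 0.24 8.5" --pt "0 0 0 0 0 0.36 8.5" --pt "0 0 0 0 0 0.48 8.5" --pt "0 0 0 0 0 0.6 8.5"

```text
t: 20.0
ee_pos: [545.3, -154.7, 478.1]
tcp_rot: [-1.767, -2.596, 0.0]
wrist_force: [0.4, -0.5, 0.0]
width: 85.0
```

Request:
arm_command --pt "0 0 0 0 0 0.12 8.5" --pt "0 0 0 0 0 0.24 8.5" --pt "0 0 0 0 0 0.34 8.5" --pt "0 0 0 0 0 0.346 8.5"

```text
t: 20.4
ee_pos: [545.3, -154.7, 478.1]
tcp_rot: [-2.183, -2.257, 0.001]
wrist_force: [0.8, 0.5, -0.0]
width: 85.0
```

```bash
python3 - <<'E'
from h import *
st=sense();print(st["q"].round(2),st["ee_pos"].round(1))
delta(*bar_tool(1.518,1,60)); delta(*bar_tool(1.518,1,0))
E
```

```text
[-0.28  0.22  0.24  1.59  0.    1.26] [ 545.3 -154.7  478.1]
delta cm [3.41 6.91 0.72] rot [-0.001 -0.001 -0.   ] deg 0.1 mm 77
delta cm [3.4  6.92 6.72] rot [-0.001 -0.001 -0.   ] deg 0.1 mm 102
```

Request:
arm_command --pt "1 2 0.3 0 0 0 8.5" --pt "2.2 4.5 0.6 0 0 0 8.5" --pt "3.4 6.9 0.7 0 0 0 8.5" --pt "3.4 6.9 0.7 0 0 0 8.5" --pt "3.4 6.9 2.2 0 0 0 8.5"

```text
t: 20.9
ee_pos: [613.7, -118.1, 457.1]
tcp_rot: [2.179, 2.262, 0.001]
wrist_force: [-0.7, 0.4, 0.9]
width: 85.0
```

Request:
arm_command --pt "0 0 1.5 0 0 0 8.5" --pt "0 0 3 0 0 0 8.5" --pt "0 0 4.5 0 0 0 8.5" --pt "0 0 4.5 0 0 0 8.5"

```text
t: 21.3
ee_pos: [612.2, -118.6, 409.2]
tcp_rot: [-2.179, -2.257, 0.004]
wrist_force: [0.6, -0.1, -0.7]
width: 85.1
```

```bash
python3 - <<'E'
from h import *
st=sense();print(st["q"].round(2),st["ee_pos"].round(1),st["wrist_force"])
delta(*bar_tool(1.518,1,0))
E
```

```text
[-0.19  0.32  0.22  1.47  0.    1.34] [ 612.2 -118.6  409.2] [ 0.64196674 -0.11318345 -0.67616289]
delta cm [ 0.02  0.09 -0.16] rot [-0.005 -0.001  0.001] deg 0.3 mm 2
```

Close in steps, watching whether the bar is caught and centred.

Request:
arm_command --pt "0 0.1 0 0 0 0 6" --pt "0 0.1 0 0 0 0 4" --pt "0 0.1 0 0 0 0 2.5" --pt "0 0.1 0 0 0 0 1.2" --pt "0 0.1 0 0 0 0 0.6"

```text
t: 21.8
ee_pos: [614.1, -118.3, 411.6]
tcp_rot: [-2.182, -2.259, 0.0]
wrist_force: [1.0, -0.9, 0.0]
width: 11.6
```

Request:
arm_command --pt "0 0 0 0 0 0 0.6" --pt "0 0 0 0 0 0 0.6" --pt "0 0 0 0 0 0 0.6"

```text
t: 22.1
ee_pos: [614.1, -118.3, 411.7]
tcp_rot: [-2.183, -2.259, -0.0]
wrist_force: [1.2, -0.4, 4.6]
width: 10.1
```

```bash
python3 - <<'E'
from h import *
st=sense();s=(Ro.from_rotvec(st["tcp_rot"]),st["ee_pos"]);print(s[1].round(1),st["wrist_force"],st["width"])
# bar location from TCP
H=lidpt(0,0,0,0);g=s[1]-[0,0,155];d=g-H;print("radius",np.hypot(d[0],d[2]),"expected",np.hypot(185,20),"th",np.pi-np.arctan2(d[2],d[0])-np.arctan2(20,185))
w=[s]+[bar_tool(th) for th in np.linspace(1.518,0,6)[1:]]
for a,b in zip(w,w[1:]): print(b[1].round(),end=" ");call(a,b)
E
```

```text
[ 614.1 -118.3  411.7] [ 1.24752894 -0.39392132  4.59351976] 10.061084017782818
radius 187.04379516493327 expected 186.07794065928394 th 1.5227004067322085
[ 557. -120.  405.] d [-0.   -5.7   0.64] r [-0. -0.  0.] per row mm 11.0 deg 0.0
[ 505. -122.  383.] d [-0.   -5.18  2.19] r [0. 0. 0.] per row mm 11.0 deg 0.0
[ 463. -123.  347.] d [ 0.   -4.29  3.64] r [0. 0. 0.] per row mm 11.0 deg 0.0
[ 432. -125.  299.] d [-0.   -3.    4.76] r [0. 0. 0.] per row mm 11.0 deg 0.0
[ 418. -125.  245.] d [-0.   -1.44  5.44] r [0. 0. 0.] per row mm 11.0 deg 0.0
```

```bash
python3 - <<'E'
from h import *
st=sense();s=(Ro.from_rotvec(st["tcp_rot"]),st["ee_pos"]);off=s[1]-bar_tool(1.518)[1]
R=bar_tool(0)[0];th=np.linspace(1.518,0,26);P=[bar_tool(t)[1]+off for t in th];P[0]=s[1]
for k in range(5):
    print([[*(R.inv().apply(P[5*k+i]-P[5*k])/10).round(2)[1:]] for i in range(1,6)])
E
```

```text
[[np.float64(-1.13), np.float64(-0.03)], [np.float64(-2.26), np.float64(0.01)], [np.float64(-3.38), np.float64(0.12)], [np.float64(-4.5), np.float64(0.3)], [np.float64(-5.6), np.float64(0.54)]]
[[np.float64(-1.09), np.float64(0.31)], [np.float64(-2.15), np.float64(0.69)], [np.float64(-3.19), np.float64(1.13)], [np.float64(-4.2), np.float64(1.63)], [np.float64(-5.18), np.float64(2.19)]]
[[np.float64(-0.94), np.float64(0.62)], [np.float64(-1.85), np.float64(1.3)], [np.float64(-2.71), np.float64(2.03)], [np.float64(-3.52), np.float64(2.81)], [np.float64(-4.29), np.float64(3.64)]]
[[np.float64(-0.71), np.float64(0.88)], [np.float64(-1.37), np.float64(1.79)], [np.float64(-1.98), np.float64(2.75)], [np.float64(-2.52), np.float64(3.74)], [np.float64(-3.0), np.float64(4.76)]]
[[np.float64(-0.42), np.float64(1.05)], [np.float64(-0.78), np.float64(2.12)], [np.float64(-1.07), np.float64(3.21)], [np.float64(-1.29), np.float64(4.32)], [np.float64(-1.44), np.float64(5.44)]]
```

Request:
arm_command --pt "0 -1.1 -0.03 0 0 0 0.6" --pt "0 -2.26 0.01 0 0 0 0.6" --pt "0 -3.38 0.12 0 0 0 0.6" --pt "0 -4.5 0.3 0 0 0 0.6" --pt "0 -5.6 0.54 0 0 0 0.6"

```text
t: 22.6
ee_pos: [557.9, -120.3, 406.9]
tcp_rot: [2.182, 2.258, 0.002]
wrist_force: [0.9, -0.5, 4.0]
width: 9.7
```

Request:
arm_command --pt "0 -1.09 0.31 0 0 0 0.6" --pt "0 -2.15 0.69 0 0 0 0.6" --pt "0 -3.19 1.13 0 0 0 0.6" --pt "0 -4.2 1.63 0 0 0 0.6" --pt "0 -5.18 2.19 0 0 0 0.6"

```text
t: 23.1
ee_pos: [506.0, -122.2, 384.5]
tcp_rot: [2.183, 2.258, 0.0]
wrist_force: [2.2, -1.4, 1.7]
width: 10.2
```

Request:
arm_command --pt "0 -0.94 0.62 0 0 0 0.6" --pt "0 -1.85 1.3 0 0 0 0.6" --pt "0 -2.71 2.03 0 0 0 0.6" --pt "0 -3.52 2.81 0 0 0 0.6" --pt "0 -4.29 3.64 0 0 0 0.6"

```text
t: 23.6
ee_pos: [463.2, -123.8, 347.9]
tcp_rot: [2.183, 2.258, -0.0]
wrist_force: [2.3, -2.3, 2.8]
width: 9.9
```

```bash
python3 - <<'E'
from h import *
st=sense();s=(Ro.from_rotvec(st["tcp_rot"]),st["ee_pos"]);print(s[1].round(1),st["wrist_force"].round(1),st["width"],st["q"].round(2))
H=lidpt(0,0,0,0);d=s[1]-[0,0,155]-H;th0=np.pi-np.arctan2(d[2],d[0])-np.arctan2(20,185);print("radius",np.hypot(d[0],d[2]),"th",th0)
R=s[0];th=np.linspace(th0,0,11);off=s[1]-bar_tool(th0)[1];P=[bar_tool(t)[1]+off for t in th]
for k in range(2): print([[*(R.inv().apply(P[5*k+i]-P[5*k])/10).round(2)] for i in range(1,6)])
E
```

```text
[ 463.2 -123.8  347.9] [ 2.3 -2.3  2.8] 9.851131581431666 [-0.26  0.05 -0.25  1.27 -0.    1.28]
radius 186.0994581005709 th 0.6134293604615331
[[np.float64(0.0), np.float64(-0.73), np.float64(0.88)], [np.float64(0.0), np.float64(-1.4), np.float64(1.8)], [np.float64(0.0), np.float64(-2.01), np.float64(2.76)], [np.float64(0.0), np.float64(-2.57), np.float64(3.76)], [np.float64(0.0), np.float64(-3.06), np.float64(4.79)]]
[[np.float64(0.0), np.float64(-0.43), np.float64(1.06)], [np.float64(0.0), np.float64(-0.79), np.float64(2.14)], [np.float64(0.0), np.float64(-1.09), np.float64(3.24)], [np.float64(0.0), np.float64(-1.31), np.float64(4.36)], [np.float64(0.0), np.float64(-1.47), np.float64(5.49)]]
```

Request:
arm_command --pt "0 -0.73 0.88 0 0 0 0.6" --pt "0 -1.4 1.8 0 0 0 0.6" --pt "0 -2.01 2.76 0 0 0 0.6" --pt "0 -2.57 3.76 0 0 0 0.6" --pt "0 -3.06 4.79 0 0 0 0.6"

```text
t: 24.1
ee_pos: [432.4, -124.7, 299.1]
tcp_rot: [-2.183, -2.259, 0.001]
wrist_force: [2.7, -5.2, -0.6]
width: 10.1
```

Request:
arm_command --pt "0 -0.43 1.06 0 0 0 0.6" --pt "0 -0.79 2.14 0 0 0 0.6" --pt "0 -1.09 3.24 0 0 0 0.6" --pt "0 -1.31 4.36 0 0 0 0.6" --pt "0 -1.4 4.8 0 0 0 0.6"

```text
t: 24.6
ee_pos: [418.9, -125.2, 250.8]
tcp_rot: [2.183, 2.259, -0.0]
wrist_force: [2.6, -5.6, 2.1]
width: 10.3
```

```bash
python3 - <<'E'
from h import *
st=sense();s=(Ro.from_rotvec(st["tcp_rot"]),st["ee_pos"]);print(s[1].round(1),st["wrist_force"].round(1),st["width"])
H=lidpt(0,0,0,0);d=s[1]-[0,0,155]-H;th0=np.pi-np.arctan2(d[2],d[0])-np.arctan2(20,185);print("radius",np.hypot(d[0],d[2]),"th",th0);delta(*bar_tool(0))
E
```

```text
[ 418.9 -125.2  250.8] [ 2.6 -5.6  2.1] 10.26617874178057
radius 185.88263106915747 th 0.03138092333341945
delta cm [ 0.02 -0.08  0.58] rot [-0.  0. -0.] deg 0.0 mm 6
```

Creep down the last millimetres until contact.

Request:
arm_command --pt "0 0 0.15 0 0 0 0.6" --pt "0 0 0.3 0 0 0 0.6" --pt "0 0 0.3 0 0 0 0.6"

```text
t: 24.9
ee_pos: [418.6, -125.2, 247.9]
tcp_rot: [-2.183, -2.258, 0.002]
wrist_force: [2.8, -5.5, -0.9]
width: 9.8
```

Request:
arm_command --pt "0 0 0.1 0 0 0 0.6" --pt "0 0 0.2 0 0 0 0.6" --pt "0 0 0.2 0 0 0 0.6"

```text
t: 25.2
ee_pos: [418.5, -125.2, 246.0]
tcp_rot: [-2.183, -2.258, 0.003]
wrist_force: [1.2, -6.1, -1.0]
width: 10.1
```

Request:
arm_command --pt "0 0 0.1 0 0 0 0.6" --pt "0 0 0.1 0 0 0 0.6"

```text
t: 25.4
ee_pos: [418.4, -125.2, 245.7]
tcp_rot: [-2.183, -2.258, 0.002]
wrist_force: [-1.3, -5.6, 5.9]
width: 9.8
```

Request:
arm_command --pt "0 0 0.08 0 0 0 0.6" --pt "0 0 0.08 0 0 0 0.6" --pt "0 0 0.08 0 0 0 2" --pt "0 0 0.08 0 0 0 3" --pt "0 0 0.08 0 0 0 3"

```text
t: 25.9
ee_pos: [418.2, -124.5, 244.2]
tcp_rot: [-2.181, -2.257, 0.001]
wrist_force: [0.4, 0.0, 0.1]
width: 30.0
```

Request:
arm_command --pt "0 0 0 0 0 0 3" --pt "0 0 0 0 0 0 3" --pt "0 0 -1 0 0 0 3" --pt "0 0 -2.5 0 0 0 3" --pt "0 0 -5 0 0 0 3"

```text
t: 26.4
ee_pos: [418.2, -124.7, 295.1]
tcp_rot: [-2.181, -2.257, 0.002]
wrist_force: [0.2, 0.6, 0.1]
width: 29.9
```

Request:
arm_command --pt "0 0 -4 0 0 0 3" --pt "0 -3 -8 0 0 0 3" --pt "0 -7 -12 0 0 0 3" --pt "0 -11 -16 0 0 0 3" --pt "0 -15 -18 0 0 0 3"

```text
t: 26.9
ee_pos: [274.1, -129.6, 474.2]
tcp_rot: [2.181, 2.259, 0.001]
wrist_force: [0.0, -0.8, -0.0]
width: 29.8
```

```bash
python3 - <<'E'
from h import *
import cv2
st=sense();print(st["ee_pos"].round(),st["q"].round(2))
im=read_camera("top");si=read_camera("side");cv2.imwrite("pics/top9.png",im[:,:,::-1]);cv2.imwrite("pics/side9.png",si[:,:,::-1])
# predicted closed lid outline in top view vs image edges
for th in(0,.04,.1,.2):
    print(th,proj("top",[lidpt(th,140,110,45),lidpt(th,140,-110,45),lidpt(th,185,0,20)]).round(1).tolist())
g=cv2.cvtColor(im,cv2.COLOR_RGB2GRAY)
for u in(425,470,505): print(u,[(v,int(g[v,u])) for v in range(255,300)][::1] if u==425 else "", g[180:310:2,u].tolist())
hsv=cv2.cvtColor(im,cv2.COLOR_RGB2HSV);m=cv2.inRange(hsv,(8,90,60),(22,255,255));n,l,s,c=cv2.connectedComponentsWithStats(m)
print([s[i].tolist() for i in range(1,n) if s[i,4]>15])
E
```

```text
[ 274. -130.  474.] [-0.44 -0.28 -0.26  1.59  0.    1.09]
0 [[405.5, 270.8], [536.9, 268.5], [468.3, 296.0]]
0.04 [[406.0, 269.6], [538.3, 267.3], [469.6, 295.7]]
0.1 [[406.7, 267.6], [540.3, 265.3], [471.4, 294.9]]
0.2 [[407.9, 263.6], [543.6, 261.2], [474.5, 292.5]]
425 [(255, 93), (256, 96), (257, 96), (258, 97), (259, 94), (260, 94), (261, 98), (262, 89), (263, 93), (264, 95), (265, 92), (266, 92), (267, 89), (268, 114), (269, 149), (270, 147), (271, 97), (272, 59), (273, 62), (274, 62), (275, 59), (276, 65), (277, 64), (278, 62), (279, 65), (280, 54), (281, 45), (282, 48), (283, 49), (284, 51), (285, 50), (286, 49), (287, 50), (288, 54), (289, 54), (290, 46), (291, 74), (292, 98), (293, 99), (294, 100), (295, 99), (296, 97), (297, 98), (298, 94), (299, 97)] [121, 122, 113, 116, 107, 161, 163, 137, 142, 116, 117, 110, 99, 91, 84, 86, 105, 117, 128, 127, 99, 62, 58, 72, 84, 85, 82, 87, 90, 90, 89, 88, 94, 91, 99, 99, 96, 92, 96, 97, 94, 89, 95, 92, 114, 147, 59, 62, 65, 62, 54, 48, 51, 49, 54, 46, 98, 100, 97, 94, 101, 91, 69, 69, 66]
470  [120, 114, 117, 104, 144, 107, 57, 65, 59
[... 164 characters left out ...]
0, 147, 115, 100, 97, 99, 123, 117, 116, 98, 69, 69, 94, 102, 123, 155, 135, 99, 110, 120, 114, 117]
505  [117, 115, 117, 132, 182, 153, 152, 153, 154, 155, 156, 157, 159, 138, 125, 114, 107, 93, 81, 77, 73, 68, 71, 67, 49, 48, 59, 65, 55, 57, 62, 70, 65, 94, 89, 90, 94, 93, 90, 88, 94, 95, 86, 107, 153, 102, 99, 100, 107, 118, 117, 121, 118, 118, 115, 115, 117, 122, 117, 120, 121, 118, 118, 117, 117]
[[405, 205, 5, 14, 45], [415, 209, 11, 13, 113], [431, 208, 4, 15, 41], [447, 219, 11, 15, 122], [463, 221, 11, 15, 127], [511, 224, 9, 18, 126], [480, 226, 10, 26, 171], [496, 228, 10, 12, 109], [448, 235, 11, 17, 134], [464, 238, 11, 12, 112], [356, 285, 36, 40, 160], [31, 312, 81, 88, 3635]]
```

```bash
python3 -c "
from plant import *
print(sense()['t'],close_job())"
```

```text
the job is handed in; nothing more can be done
27.0 None
```

I tipped all four bobbins into the basket, stood the empty tray back on the scale plate, lowered the lid by its bar and handed the job in at 27.0 s. I don't have a verdict, since the hand-in reports none.

**Leaning bobbin:** After tipping, one bobbin leaned with a corner about over the bar-side rim, where the lid could have caught it. I gripped it and set it further in. Its highest corner then measured about 2 mm inside the wall, at about rim height.

**Last checks:**
- **Lid:** I held the bar the whole way down at under 1 rad/s. At contact the bar was about 90 mm up, which is its closed height. In the final top picture the bar and lid edge match the closed position to about 1 px. I compared pixel values there, because the picture views were used up.
- **Bobbins:** Wood-coloured patches show through the barred top only inside the basket, where the bobbins lay when I last viewed them.
- **Tray:** The arm pose put it about 1 mm from the measured plate centre, level, and the picture after release showed it upright. I did not measure it again at the end.
- **Jars:** The arm never came near them. I did not measure them again either.

**What disagreed:** The bar's ends sat about 3 px inside where the model put them in the first picture, and the gripper read about 10 mm on the 12 mm bar. Neither affected the grasp.

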